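# Counter-hold the pump head's captive bolt

### The arm

A 7-joint arm with a two-finger parallel gripper is mounted at the origin on the work surface. World frame = base frame: x ahead of the robot, y to its left, z up, the work surface at z = 0. Lengths are in m, angles in rad, forces in N, time in s.
With the tool pointing down it reaches from about 0.4 to 0.85 m from the base axis. Payload 10.4 kg.
Tool frame: the origin (TCP) lies at the very end of the fingers, on their centre line; the grasp point (between the pads) lies 19 mm behind it (manip.tcp_to_grasp is the z of the grasp point in the tool frame, in m); z points along the fingers, x is the direction in which the jaws open and shut, and the axes are right-handed (so a half turn about z gives the same grasp; the last joint's range is limited). The gripper opens to 85 mm and grips with 20 to 120 N. Pads are 22 mm wide; open, the fingers measure 114 mm over their backs; the gripper's body (76 mm by 85 mm) begins 54 mm behind the grasp point. The pads swing forward as they close: fully open they stand 13 mm farther back than shut.
Start: joints at [1.267, 0.332, -0.065, 1.46, 0.022, 1.35, -0.088], TCP at [0.173, -0.601, 0.231] pointing down, gripper open.
Joint ranges: [-2.6, 2.6], [-0.5, 2.12], [-1.47, 1.34], [0.16, 2.42], [-1.27, 4.41], [0.06, 2.06], [-2.6, 2.6]. Speed limits (rad/s): [2.22, 2.22, 2.79, 2.79, 3.14, 3.14, 3.14].

### API

Orientations are given as a unit quaternion [x, y, z, w].
In Python, from workcell import manip gives the robot as it stands.
- The arm moves only by the tool servo_tool, never from a script. Its argument "moves" is a list of rows, each an object with "travel": the shift along the tool's x, y, z in mm, a list of three; "dr": the turn, a rotation vector about the tool's x, y, z in degrees, a list of three. A call has 1 to 12 rows; each row shifts and turns the commanded pose from where the row before left it, along the tool's axes as they then stand; what a row does not reach is not made up. A row lasts 1/8 s, in which the tool goes at most 62.5 mm and 10.7 degrees, less where a joint would pass 70% of its speed; a pose out of reach is approached as far as the arm can. A call is refused whole if a number of a shift passes 62.5 or a number of a turn 10.7, either way. A call with a gripper value outside its range is refused whole. "claw" is the closure, from 0 (fully open) to 1 (shut), set as the call begins (left out, the last holds). The fingers move at their own pace and stop on an object; "squeeze" is the grip in N (left out, the last holds). Time passes only in rows, so rows that do not move let the fingers close. It gives the time, the measured TCP pose, the force and the opening at its end, in the units of the state.
- manip.get_obs(): the state, without advancing time (a new reading comes with each control period).
- manip.camera(name): name is "side" or "top" or "wrist"; returns the picture (420x560x3 uint8, blue, green, red); there is no depth.
- manip.calibration(name): a dict with "intrinsics" (3x3 intrinsics, pixels), "distortion" ([k1, k2, p1, p2, k3] as OpenCV has them; the pictures are not rectified), "view" (4x4, takes a point from world to camera coordinates). Camera axes: x right, y down, z forward; pixel columns grow to the right and rows downward; lengths in m; the calibration is good to about 2 mm. A picture is of the moment at which its call begins: read the wrist's pose just before it. calibration takes no time and is no camera call; for the wrist camera it gives the pose at the moment of the call.
- manip.hand_in(): hands the job in, once; it reports no verdict.
The state is a dict: "clock": time; "joint_pos": joint angles; "joint_velocities": joint speeds; "tau": joint torques, N m; "position": TCP position; "ee_rot": TCP orientation; "ft_force": force on the tool from outside, world axes, zero at the start; "torque": the same for the moment, N m; "grip_width": opening from 0.0 (shut) to 1.0 (fully open).
Only numpy, scipy, OpenCV 4.12 (cv2) and the standard library are available. Lean on these libraries where they do the work, as an engineer would, in place of code of your own. Each camera call takes 0.05 s, during which the arm holds its last target. There are 200 camera calls.

### The job

The bench pump's new head is standing on its front and I have the nut ready: lift the loose cover plate off the pump's pins and lay it gently, flat and grip upwards, on the blue-edged bench pad. Then reach down into the gap behind the steel bracket inside the pump, grasp the hidden hex bolt head, draw the bolt fully home towards the pump's front against its light spring without spinning it, and finish while still gripping it there, so that it can neither spring back nor turn while I run the nut on. Leave everything else on the bench alone.

Things in the scene. Friction and masses are not known exactly. Their poses are not given: they have to be found in the camera images.
- pump: White bench-top peristaltic pump, fixed: case 220 (its x) x 200 (its y) x 115 mm high, walls 4 mm. Origin under its centre at bench height. Its front, with the pump head, faces its own -x. The rear of its top (x over 40 mm) is a fixed deck, the rest is open under the loose cover. Brass cover pins, 6 mm thick, at x -37, y +86 and -86 mm, stand 9 mm above the rim, to z = 124 mm
- bracket_top (a point): Middle of the top edge, on the rear face, of the upright steel bracket inside the pump: at the pump's x -60, y 0, z 108 mm. The bracket is 6 mm thick, 120 mm wide along the pump's y. Behind it (the pump's +x) the gap is 73 mm to the gear box (top at z = 70 mm), 100 mm to the rear deck's edge, empty above z = 50 mm save for the bolt
- cover: Loose aluminium cover plate 146 (its x) x 196 (its y) x 4 mm, about 0.35 kg, lying on the pump's rim with two 10 mm holes over the pins; it has the same yaw as the pump. Origin at the centre of its underside, z up. A straight black grip bar, along its y, stands on its top
- cover_grip (a point): Centre of the cover's grip bar, 33.5 mm above the cover's underside. The bar is 9 mm wide (along the cover's x) and 9 mm high, 80 mm long along the cover's y, on two end posts, with 25 mm of free height beneath it
- mat: Blue-edged bench pad with a white middle, 220 (its x) x 260 (its y) mm and 3 mm thick, fixed on the bench to the left of the pump; origin under its centre at bench height
- hex_head: Dark steel hex bolt head, 19 mm across flats, 22 over corners, 14 thick along the bolt; origin at its centre, x along the bolt, pointing as the pump's x. Hidden behind the bracket at the pump's y 0, z 92 mm, x -31 mm sprung back, -41 home. A brass ferrule, 15 mm thick, 12 long, is on the bracket ahead of it. Gripped by parallel fingers, the free bolt squares itself to them
- bolt_push (a joint): How far the bolt is drawn towards the pump's front, m: 0 = sprung back, 0.010 = fully home, its head against the ferrule. A light spring pushes it back with 3 N at 0 and 6 N at 0.010
- bolt_turn (a joint): How far the bolt is turned about its axis, rad (about the pump's +x): 0 = two flats upright. It starts within 0.4 either way and turns almost freely
- bottle_a: Amber reagent bottle with blue cap, 60 mm across, 136 mm high, origin under its centre; bystander
- bottle_b: A second such bottle; bystander
- petri_a: Stack of three clear Petri dishes, 92 mm across, 48 mm high, origin under its centre; bystander
- petri_b: Stack of two such dishes, 32 mm high; bystander
- tip_box: Blue pipette-tip box, 85 x 122 x 61 mm, origin under its centre; bystander
- tube_rack: Clear rack with capped tubes, 85 x 200 x 48 mm, origin under its centre; bystander
- nut_dish: Small steel parts dish with the nut and washers in it, 70 mm across, 18 mm high, origin under its centre; bystander
- spanner: Steel spanner, 180 mm long, lying flat on the bench; bystander

How it is judged:
By the outcome, as a careful person would: the job done as asked, in the order asked, and still so for the second after the job is handed in, while the arm keeps its last pose, push and grip.
It also fails if it takes over 51 s, if anything falls off the work surface, if the arm or the gripper's body presses on something with over 40 N, if the wrist force passes 120 N, or if a joint passes its speed limit or range.

## Working session

There is one attempt and no reset: what is moved stays moved. The work goes in short steps, Python scripts to look and compute and a tool call to move; the robot and the scene stay as the last step left them, time stands still between calls to the robot, and variables do not carry over. Pictures are saved under pics/ and viewed, on a budget of 10 in all, crops included, one or two more only if the job needs it, and the job is handed in when it is done.

Besides the shell and the picture viewer there is one more tool, called after ">>>" as name(argument=value, ...), one argument or row to a line, values as JSON. servo_tool: Moves the arm, as the interface text tells. Its arguments: {"type":"object","properties":{"moves":{"type":"array","items":{"type":"object","properties":{"travel":{"type":"array","items":{"type":"number"}},"dr":{"type":"array","items":{"type":"number"}}}}},"claw":{"type":"number"},"squeeze":{"type":"number"}},"required":["moves"]}

```bash
ls; mkdir -p pics
python3 - <<'E'
from workcell import manip
import cv2,numpy as np
o=manip.get_obs();print(o, manip.tcp_to_grasp)
for n in("top","side"):
    c=manip.calibration(n);print(n,c)
    cv2.imwrite(f"pics/{n}0.png",manip.camera(n))
a=np.hstack([cv2.imread("pics/top0.png"),cv2.imread("pics/side0.png")])
E
```

```text
pics
{'clock': 0.0, 'joint_pos': array([ 1.26740025,  0.33286064, -0.06469535,  1.46096428,  0.02159239,
        1.34993445, -0.08848693]), 'joint_velocities': array([-6.39005078e-04, -5.18339634e-04, -6.84637058e-04,  2.05481543e-03,
        8.90030381e-04,  3.23264692e-04, -3.19400543e-05]), 'tau': array([-9.55928772e-04, -6.25441360e+01,  4.86465264e-02, -3.91593218e+01,
        1.62767567e-02,  9.98325530e-03,  3.17858883e-05]), 'position': array([ 0.173083  , -0.60014168,  0.23051199]), 'ee_rot': array([ 7.99108035e-01, -6.01186999e-01, -6.06937390e-04, -4.15885199e-04]), 'ft_force': array([-0.34468023, -0.20548735,  0.17290061]), 'torque': array([0.01073466, 0.02206028, 0.00653628]), 'grip_width': 1.0012079386569823} -0.0187
top {'intrinsics': array([[448.22885916,   0.        , 274.95828353],
       [  0.        , 448.22885916, 211.74757561],
       [  0.        ,   0.        ,   1.        ]]), 'distortion': array([-0.04092945,  0.        ,  0.        ,  0.        ,  0.        ]), 'view': array([[-0.00445132, -0.99980503, -0.01923749,  0.02733983],
       [-0.99693522,  0.00593947, -0.07800577,  0.58381622],
       [ 0.07810482,  0.01883131, -0.99676728,  1.34459468],
       [ 0.        ,  0.        ,  0.        ,  1.        ]])}
side {'intrinsics': array([[472.3807636 ,   0.        , 279.24986027],
       [  0.        , 472.3807636 , 217.88374983],
       [  0.        ,   0.        ,   1.        ]]), 'distortion': array([-0.13518821,  0.        ,  0.        ,  0.        ,  0.        ]), 'view': array([[-0.81086111, -0.5848234 , -0.02204213,  0.47935951],
       [-0.34057494,  0.50216841, -0.79488087,  0.28266211],
       [ 0.47593379, -0.63703099, -0.60636503,  1.43004906],
       [ 0.        ,  0.        ,  0.        ,  1.        ]])}
```

View pics/top0.png

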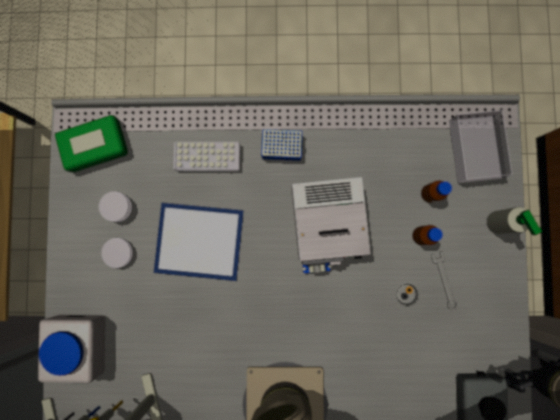

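View pics/side0.png

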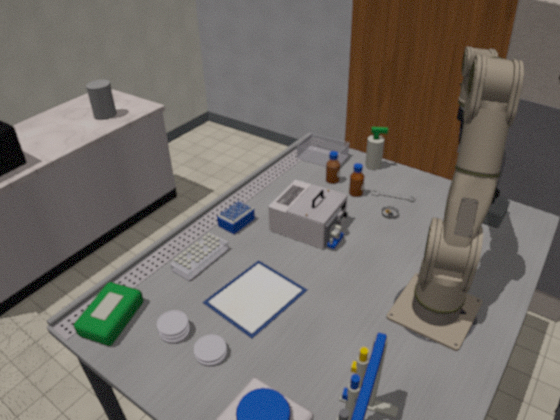

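The top view shows the robot at the bottom, the pump at about (332,220) with its front towards the robot, the black grip bar at (333,232) and the mat at (200,241). The side view shows the same layout. Next I'll measure with masks.

```bash
cat > h.py <<'E'
from workcell import manip
import cv2,numpy as np
def ray(c,uv):
    p=cv2.undistortPoints(np.float32(uv).reshape(-1,1,2),c["intrinsics"],c["distortion"]).reshape(-1,2)
    V=c["view"];R=V[:3,:3];o=-R.T@V[:3,3]
    return o,np.c_[p,np.ones(len(p))]@R
def onz(c,uv,z):
    o,d=ray(c,uv);return o+d*((z-o[2])/d[:,2])[:,None]
def proj(c,P):
    V=c["view"];r=cv2.Rodrigues(V[:3,:3])[0]
    return cv2.projectPoints(np.float64(P).reshape(-1,3),r,V[:3,3],c["intrinsics"],c["distortion"])[0].reshape(-1,2)
def big(m):
    cs=cv2.findContours(m,cv2.RETR_EXTERNAL,cv2.CHAIN_APPROX_NONE)[0]
    return max(cs,key=cv2.contourArea)
E
python3 - <<'E'
from h import *
c=manip.calibration("top");im=cv2.imread("pics/top0.png");hsv=cv2.cvtColor(im,cv2.COLOR_BGR2HSV)
m=((hsv[...,0]>105)&(hsv[...,0]<130)&(hsv[...,1]>120)).astype(np.uint8)*255
m[:,:140]=0;m[:,260:]=0;m[:190]=0;m[300:]=0
k=big(m)
W=onz(c,k.reshape(-1,2),0.003)[:,:2].astype(np.float32)
r=cv2.minAreaRect(W);print("mat",r,cv2.boxPoints(r).tolist())
# grip
g=cv2.cvtColor(im,cv2.COLOR_BGR2GRAY)
m=(g<60).astype(np.uint8)*255;m[:,:310]=0;m[:,357:]=0;m[:222]=0;m[245:]=0
k=big(m);W=onz(c,k.reshape(-1,2),0.15)[:,:2].astype(np.float32);r=cv2.minAreaRect(W);print("grip",r,cv2.boundingRect(k),cv2.contourArea(k))
cv2.imwrite("pics/crop.png",cv2.resize(im[165:285,270:390],None,fx=5,fy=5,interpolation=cv2.INTER_CUBIC))
E
```

```text
mat ((0.495469331741333, 0.26278597116470337), (0.2527523636817932, 0.21270428597927094), 84.32815551757812) [[0.37714800238609314, 0.14753936231136322], [0.588810920715332, 0.1265176385641098], [0.6137906312942505, 0.3780325651168823], [0.402127742767334, 0.39905428886413574]]
grip ((0.5183534622192383, -0.13891267776489258), (0.00821014866232872, 0.07507599890232086), 5.3899407386779785) (320, 229, 28, 6) 54.5
```

View pics/crop.png

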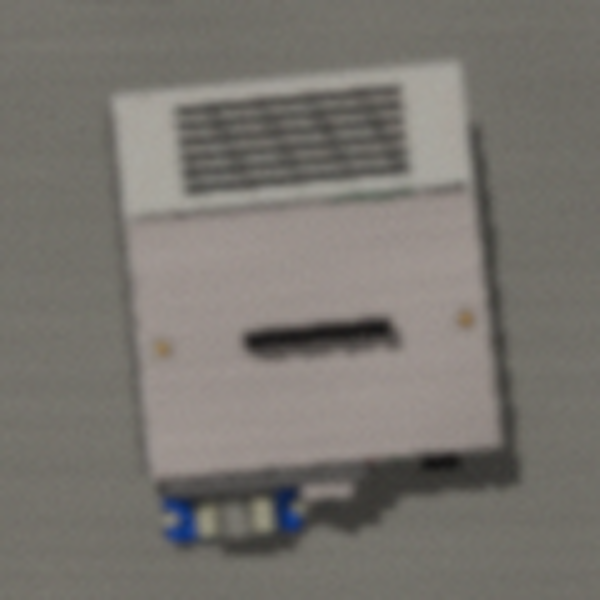

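The crop shows the cover with its pins at crop pixels (163,348) and (465,319), and the bar from (245,340) to (390,327) with a shadow beneath it. The pins give the pump's pose.

Run:
```python
from h import *
c=manip.calibration("top");im=cv2.imread("pics/top0.png");hsv=cv2.cvtColor(im,cv2.COLOR_BGR2HSV)
f=lambda x,y:((x+.5)/5-.5+270,(y+.5)/5-.5+165)
P=onz(c,[f(163,348),f(465,319)],.124);print("pins",P,np.linalg.norm(P[0]-P[1]))
d=P[0]-P[1];yaw=np.arctan2(-d[0],d[1]);print("yaw",np.degrees(yaw))
R=np.array([[np.cos(yaw),-np.sin(yaw)],[np.sin(yaw),np.cos(yaw)]])
o=P.mean(0)[:2]-R@[-.037,0];print("pump",o)
# case corners at z .115
K=onz(c,[f(112,95),f(462,62),f(500,446),f(155,478)],.117)[:,:2];print("corners in pump",(K-o)@R)
G=onz(c,[f(247,338),f(388,325)],.153)[:,:2];print("bar ends in pump",(G-o)@R)
ob=manip.get_obs();print(ob["ee_rot"])
w=manip.calibration("wrist");print(w["intrinsics"],w["view"])
```

```text
pins [[ 0.51226241 -0.05393347  0.124     ]
 [ 0.52761872 -0.22381216  0.124     ]] 0.17057135455763847
yaw 5.165254132146205
pump [ 0.55679031 -0.13554176]
corners in pump [[ 0.10948995  0.09961896]
 [ 0.10910335 -0.10095816]
 [-0.10983179 -0.09838198]
 [-0.10921831  0.0966885 ]]
bar ends in pump [[-0.03662853  0.04010758]
 [-0.03692405 -0.03766336]]
[ 7.99093691e-01 -6.01206193e-01 -5.19016897e-04 -3.41750250e-04]
[[343.76125153   0.         274.90634831]
 [  0.         343.76125153 208.04095887]
 [  0.           0.           1.        ]] [[ 0.27695106 -0.96088313 -0.00131277 -0.6244775 ]
 [-0.91225699 -0.26336439  0.31372979 -0.04108113]
 [-0.3018034  -0.08569021 -0.9495114   0.38081468]
 [ 0.          0.          0.          1.        ]]
```

Pin spacing (171 vs 172 mm), case corners (±110, ±100) and bar length all agree. The pump is at (0.557,-0.136) with yaw 5.2°, the bar at (0.520,-0.139) and the mat at (0.4955,0.263) with yaw −5.7°. I'll move over the bar first.

>>> servo_tool(
  moves=[
    {"travel":[-10,-14,0]},
    {"travel":[-25,-33,0]},
    {"travel":[-31,-41,0]},
    {"travel":[-31,-41,0]},
    {"travel":[-31,-41,0]},
    {"travel":[-31,-41,0]},
    {"travel":[-31,-41,0]},
    {"travel":[-31,-41,0]},
    {"travel":[-31,-41,0]},
    {"travel":[-31,-41,0]},
    {"travel":[-31,-41,0]},
    {"travel":[-33,-45,0]},
  ],
  claw=0,
  squeeze=60,
)

```text
$.moves[0]: bad value
```

>>> servo_tool(
  moves=[
    {"travel":[0,0,0],"dr":[0,0,-9.9]},
    {"travel":[0,0,0],"dr":[0,0,-9.9]},
    {"travel":[0,0,0],"dr":[0,0,-9.9]},
    {"travel":[0,0,0],"dr":[0,0,-9.9]},
    {"travel":[0,0,0],"dr":[0,0,-9.9]},
    {"travel":[0,0,0],"dr":[0,0,-9.9]},
    {"travel":[0,0,0],"dr":[0,0,-9.9]},
    {"travel":[0,0,0],"dr":[0,0,-9.9]},
    {"travel":[0,0,0]},
  ],
)

```text
$.moves[8]: bad value
```

```bash
cat >> h.py <<'E'
from scipy.spatial.transform import Rotation as Ro
PO=np.array([.5568,-.1355]);PY=np.radians(5.17)
def pw(x,y):
    c,s=np.cos(PY),np.sin(PY);return PO+np.array([[c,-s],[s,c]])@[x,y]
def go(x,y,z,ang):
    "deltas in tool axes (mm) and yaw turn about tool z (deg) to a down pose, translation BEFORE turn"
    o=manip.get_obs();R=Ro.from_quat(o["ee_rot"]).as_matrix()
    d=R.T@(np.array([x,y,z])-o["position"])*1e3
    t=np.array([[np.cos(ang),np.sin(ang),0],[np.sin(ang),-np.cos(ang),0],[0,0,-1]])
    print("t",round(o["clock"],2),"pos",o["position"].round(4),"F",o["ft_force"].round(1),"grip",round(o["grip_width"],3),"j",o["joint_pos"].round(2))
    print("travel",d.round(1),"dr",np.degrees(Ro.from_matrix(R.T@t).as_rotvec()).round(2))
E
python3 - <<'E'
from h import *
b=pw(-.037,0);print(b);go(*b,.130,PY)
c=manip.calibration("wrist");im=manip.camera("wrist");cv2.imwrite("pics/w1.png",im)
for y in(.04,-.04,0): print(proj(c,[*pw(-.037,y),.153]))
print(proj(c,[*pw(-.037,.086),.124]),proj(c,[*pw(-.037,-.086),.124]))
E
```

```text
[ 0.51995053 -0.13883411]
t 0.1 pos [ 0.1731 -0.6002  0.2306] F [-1.4 -0.2 -0.4] grip 1.003 j [ 1.27  0.33 -0.06  1.46  0.02  1.35 -0.09]
travel [-347.1 -461.1  101. ] dr [-5.000e-02  6.000e-02 -7.908e+01]
[[-114.79603929 -233.57839747]]
[[-252.3461747  -517.18065431]]
[[-211.21416702 -395.06352759]]
[[-354.53388562 -456.02749049]] [[-255.11206349 -648.038824  ]]
```

View pics/w1.png

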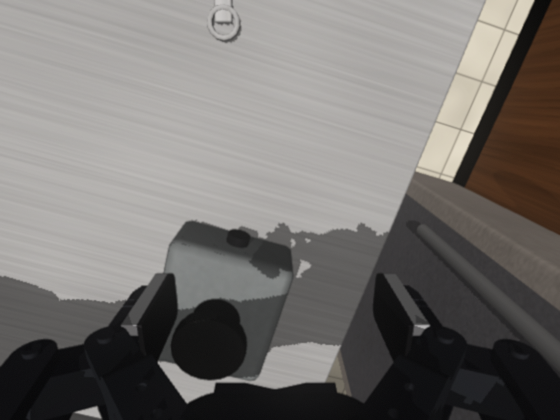

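The calls were refused because each row needs "dr". The picture (4th) only shows the start spot with the fingers at (150,300) and (400,300). I'll resend.

>>> servo_tool(
  moves=[
    {"travel":[-10,-14,0],"dr":[0,0,0]},
    {"travel":[-25,-33,0],"dr":[0,0,0]},
    {"travel":[-31,-41,0],"dr":[0,0,0]},
    {"travel":[-31,-41,0],"dr":[0,0,0]},
    {"travel":[-31,-41,0],"dr":[0,0,0]},
    {"travel":[-31,-41,0],"dr":[0,0,0]},
    {"travel":[-31,-41,0],"dr":[0,0,0]},
    {"travel":[-31,-41,0],"dr":[0,0,0]},
    {"travel":[-31,-41,0],"dr":[0,0,0]},
    {"travel":[-31,-41,0],"dr":[0,0,0]},
    {"travel":[-31,-41,0],"dr":[0,0,0]},
    {"travel":[-33,-45,0],"dr":[0,0,0]},
  ],
  claw=0,
  squeeze=60,
)

```text
clock: 1.65
position: [0.5205, -0.1371, 0.2315]
ee_rot: [0.799, -0.601, 0.0, 0.0]
ft_force: [1.1, -0.8, -0.1]
grip_width: 1.002
```

>>> servo_tool(
  moves=[
    {"travel":[0,0,0],"dr":[0,0,-9.9]},
    {"travel":[0,0,0],"dr":[0,0,-9.9]},
    {"travel":[0,0,0],"dr":[0,0,-9.9]},
    {"travel":[0,0,0],"dr":[0,0,-9.9]},
    {"travel":[0,0,0],"dr":[0,0,-9.9]},
    {"travel":[0,0,0],"dr":[0,0,-9.9]},
    {"travel":[0,0,0],"dr":[0,0,-9.9]},
    {"travel":[0,0,0],"dr":[0,0,-9.9]},
    {"travel":[0,0,0],"dr":[0,0,0]},
  ],
)

```text
clock: 2.78
position: [0.5198, -0.1383, 0.2313]
ee_rot: [0.999, 0.046, -0.0, 0.0]
ft_force: [0.5, -0.8, 0.4]
grip_width: 0.998
```

Run:
```python
from h import *
b=pw(-.037,0);print(b);go(*b,.130,PY)
c=manip.calibration("wrist");im=manip.camera("wrist");cv2.imwrite("pics/w2.png",im)
for y in(.04,-.04,0): print(proj(c,[*pw(-.037,y),.153]))
print(proj(c,[*pw(-.037,.086),.124]),proj(c,[*pw(-.037,-.086),.124]))
```

```text
[ 0.51995053 -0.13883411]
t 2.77 pos [ 0.5198 -0.1383  0.2313] F [ 0.5 -0.8  0.4] grip 0.998 j [ 0.74  0.2  -0.64  1.66  0.12  1.32  0.18]
travel [  0.2   0.5 101.3] dr [0.02 0.01 0.11]
[[275.61846332 160.85932062]]
[[275.35094868 270.8341697 ]]
[[275.47780645 218.78912987]]
[[275.70635195  86.8669948 ]] [[275.19915004 302.63033167]]
```

View pics/w2.png

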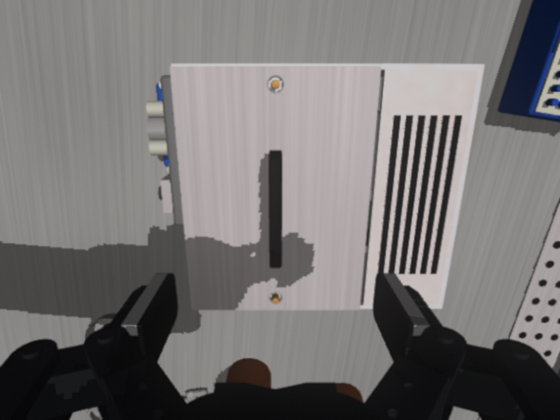

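The wrist view shows the bar at column 275, rows 151–268, and the pins at (275,85) and (276,298). That is within 1 px across the jaws and about 2 mm towards +y along the bar. I'll descend and grip.

>>> servo_tool(
  moves=[
    {"travel":[0,-1,15],"dr":[0,0,0]},
    {"travel":[0,0,25],"dr":[0,0,0]},
    {"travel":[0,0,25],"dr":[0,0,0]},
    {"travel":[0,0,20],"dr":[0,0,0]},
    {"travel":[0,0,11],"dr":[0,0,0]},
    {"travel":[0,0,5],"dr":[0,0,0]},
    {"travel":[0,0,0],"dr":[0,0,0]},
  ],
)

```text
clock: 3.7
position: [0.52, -0.1383, 0.1304]
ee_rot: [0.999, 0.046, 0.0, 0.0]
ft_force: [0.9, 0.9, 0.1]
grip_width: 1.003
```

>>> servo_tool(
  moves=[
    {"travel":[0,0,0],"dr":[0,0,0]},
    {"travel":[0,0,0],"dr":[0,0,0]},
    {"travel":[0,0,0],"dr":[0,0,0]},
    {"travel":[0,0,0],"dr":[0,0,0]},
    {"travel":[0,0,0],"dr":[0,0,0]},
    {"travel":[0,0,0],"dr":[0,0,0]},
    {"travel":[0,0,0],"dr":[0,0,0]},
    {"travel":[0,0,0],"dr":[0,0,0]},
  ],
  claw=1,
  squeeze=60,
)

```text
clock: 4.7
position: [0.52, -0.1384, 0.1305]
ee_rot: [0.999, 0.046, 0.0, 0.0]
ft_force: [-1.6, 0.0, 5.7]
grip_width: 0.091
```

>>> servo_tool(
  moves=[
    {"travel":[0,0,-3],"dr":[0,0,0]},
    {"travel":[0,0,-4],"dr":[0,0,0]},
    {"travel":[0,0,-5],"dr":[0,0,0]},
    {"travel":[0,0,-6],"dr":[0,0,0]},
    {"travel":[0,0,-10],"dr":[0,0,0]},
    {"travel":[0,0,-14],"dr":[0,0,0]},
    {"travel":[0,0,-18],"dr":[0,0,0]},
    {"travel":[0,0,-15],"dr":[0,0,0]},
    {"travel":[0,0,-5],"dr":[0,0,0]},
    {"travel":[0,0,0],"dr":[0,0,0]},
  ],
)

```text
clock: 5.95
position: [0.52, -0.1384, 0.2105]
ee_rot: [0.999, 0.046, 0.0, 0.0]
ft_force: [0.1, 1.2, -3.4]
grip_width: 0.091
```

Run:
```python
from h import *
go(.4955,.263,.21,np.radians(-5.7))
```

```text
t 5.95 pos [ 0.52   -0.1384  0.2105] F [ 0.1  1.2 -3.4] grip 0.091 j [ 0.74  0.21 -0.64  1.69  0.13  1.28  0.17]
travel [ 1.26e+01 -4.02e+02  4.00e-01] dr [ 0.02 -0.02 10.99]
```

>>> servo_tool(
  moves=[
    {"travel":[0,-8,0],"dr":[0,0,0]},
    {"travel":[0,-16,0],"dr":[0,0,0]},
    {"travel":[1,-24,0],"dr":[0,0,0]},
    {"travel":[1,-30,0],"dr":[0,0,0]},
    {"travel":[1,-32,0],"dr":[0,0,0]},
    {"travel":[1,-32,0],"dr":[0,0,0]},
    {"travel":[1,-32,0],"dr":[0,0,0]},
    {"travel":[1,-32,0],"dr":[0,0,0]},
    {"travel":[1,-32,0],"dr":[0,0,0]},
    {"travel":[1,-32,0],"dr":[0,0,0]},
    {"travel":[1,-32,0],"dr":[0,0,0]},
    {"travel":[1,-30,0],"dr":[0,0,0]},
  ],
)

```text
clock: 7.45
position: [0.4981, 0.1954, 0.2101]
ee_rot: [0.999, 0.047, -0.0, 0.0]
ft_force: [0.5, -0.5, -2.8]
grip_width: 0.088
```

>>> servo_tool(
  moves=[
    {"travel":[1,-28,0],"dr":[0,0,0]},
    {"travel":[1,-22,0],"dr":[0,0,0]},
    {"travel":[0,-14,0],"dr":[0,0,0]},
    {"travel":[0,-6,0],"dr":[0,0,0]},
    {"travel":[0,0,10],"dr":[0,0,2]},
    {"travel":[0,0,20],"dr":[0,0,3]},
    {"travel":[0,0,25],"dr":[0,0,3]},
    {"travel":[0,0,28],"dr":[0,0,2]},
    {"travel":[0,0,28],"dr":[0,0,1]},
    {"travel":[0,0,20],"dr":[0,0,0]},
    {"travel":[0,0,15],"dr":[0,0,0]},
    {"travel":[0,0,5],"dr":[0,0,0]},
  ],
)

```text
clock: 8.95
position: [0.4947, 0.2628, 0.0587]
ee_rot: [0.999, -0.05, -0.0, 0.0]
ft_force: [0.2, -0.2, -3.2]
grip_width: 0.088
```

Run:
```python
from h import *
go(.4955,.263,.0185,np.radians(-5.7))
cv2.imwrite("pics/s2.png",np.hstack([manip.camera("side")[200:400,150:400],manip.camera("top")[150:350,100:400]]))
```

```text
t 8.95 pos [0.4947 0.2628 0.0587] F [ 0.2 -0.2 -3.2] grip 0.088 j [ 0.07  0.47 -0.78  1.79  0.38  1.04 -0.95]
travel [ 0.8 -0.3 40.2] dr [ 0.02  0.03 -0.01]
```

View pics/s2.png

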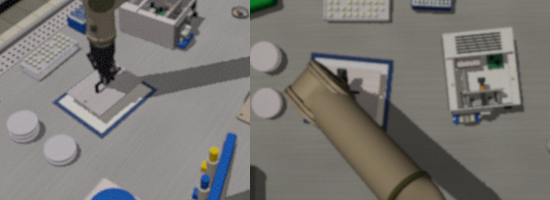

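The cover hangs level over the mat and inside its blue edge, and the pump is open. I'll lower it gently.

>>> servo_tool(
  moves=[
    {"travel":[0,0,10],"dr":[0,0,0]},
    {"travel":[0,0,11],"dr":[0,0,0]},
    {"travel":[0,0,8],"dr":[0,0,0]},
    {"travel":[0,0,4],"dr":[0,0,0]},
    {"travel":[0,0,2],"dr":[0,0,0]},
    {"travel":[0,0,2],"dr":[0,0,0]},
    {"travel":[0,0,1],"dr":[0,0,0]},
    {"travel":[0,0,1],"dr":[0,0,0]},
    {"travel":[0,0,0],"dr":[0,0,0]},
  ],
)

```text
clock: 10.18
position: [0.4948, 0.263, 0.0203]
ee_rot: [0.999, -0.05, 0.0, 0.0]
ft_force: [-0.2, -0.2, -3.1]
grip_width: 0.088
```

>>> servo_tool(
  moves=[
    {"travel":[0,0,1],"dr":[0,0,0]},
    {"travel":[0,0,0.5],"dr":[0,0,0]},
    {"travel":[0,0,0.5],"dr":[0,0,0]},
    {"travel":[0,0,0],"dr":[0,0,0]},
  ],
)

```text
clock: 10.68
position: [0.4949, 0.263, 0.0186]
ee_rot: [0.999, -0.05, 0.0, 0.0]
ft_force: [-2.1, -2.0, 4.7]
grip_width: 0.088
```

Contact: the force went from −3.1 to +4.7 N. I'll open, rise clear, and plan the next move.

>>> servo_tool(
  moves=[
    {"travel":[0,0,0],"dr":[0,0,0]},
    {"travel":[0,0,0],"dr":[0,0,0]},
    {"travel":[0,0,0],"dr":[0,0,0]},
    {"travel":[0,0,0],"dr":[0,0,0]},
    {"travel":[0,0,0],"dr":[0,0,0]},
    {"travel":[0,0,-8],"dr":[0,0,0]},
    {"travel":[0,0,-20],"dr":[0,0,0]},
    {"travel":[0,0,-40],"dr":[0,0,0]},
    {"travel":[0,0,-50],"dr":[0,0,0]},
    {"travel":[0,0,-50],"dr":[0,0,0]},
    {"travel":[0,0,-40],"dr":[0,0,0]},
    {"travel":[0,0,-20],"dr":[0,0,0]},
  ],
  claw=0,
)

```text
clock: 12.18
position: [0.4951, 0.2638, 0.2504]
ee_rot: [0.999, -0.05, 0.002, -0.001]
ft_force: [-0.1, -0.0, -0.5]
grip_width: 1.0
```

Run:
```python
from h import *
b=pw(-.031,0);print(b)
go(*b,.24,PY+np.pi/2);go(*b,.24,PY-np.pi/2)
```

```text
[ 0.52592612 -0.13829344]
t 12.18 pos [0.4951 0.2638 0.2504] F [-0.1 -0.  -0.5] grip 1.0 j [ 0.15  0.28 -0.86  1.57  0.22  1.38 -0.83]
travel [ 70.4 397.1  10. ] dr [   0.12   -0.25 -100.85]
t 12.18 pos [0.4951 0.2638 0.2504] F [-0.1 -0.  -0.5] grip 1.0 j [ 0.15  0.28 -0.86  1.57  0.22  1.38 -0.83]
travel [ 70.4 397.1  10. ] dr [-0.24 -0.12 79.15]
```

>>> servo_tool(
  moves=[
    {"travel":[2,10,0],"dr":[0,0,0]},
    {"travel":[5,30,0],"dr":[0,0,0]},
    {"travel":[7,38,0],"dr":[0,0,0]},
    {"travel":[7,40,0],"dr":[0,0,0]},
    {"travel":[7,40,0],"dr":[0,0,0]},
    {"travel":[7,40,0],"dr":[0,0,0]},
    {"travel":[7,40,0],"dr":[0,0,0]},
    {"travel":[7,40,0],"dr":[0,0,0]},
    {"travel":[7,40,0],"dr":[0,0,0]},
    {"travel":[7,39,0],"dr":[0,0,0]},
    {"travel":[5,30,0],"dr":[0,0,0]},
    {"travel":[2,10,0],"dr":[0,0,0]},
  ],
)

```text
clock: 13.68
position: [0.524, -0.1413, 0.2456]
ee_rot: [0.999, -0.051, -0.001, -0.0]
ft_force: [-0.4, -0.2, -0.0]
grip_width: 1.001
```

>>> servo_tool(
  moves=[
    {"travel":[0,0,0],"dr":[0,0,9.9]},
    {"travel":[0,0,0],"dr":[0,0,9.9]},
    {"travel":[0,0,0],"dr":[0,0,9.9]},
    {"travel":[0,0,0],"dr":[0,0,9.9]},
    {"travel":[0,0,0],"dr":[0,0,9.9]},
    {"travel":[0,0,0],"dr":[0,0,9.9]},
    {"travel":[0,0,0],"dr":[0,0,9.9]},
    {"travel":[0,0,0],"dr":[0,0,9.9]},
    {"travel":[0,0,0],"dr":[0,0,0]},
  ],
)

```text
clock: 14.8
position: [0.5247, -0.138, 0.2461]
ee_rot: [0.739, -0.674, -0.0, 0.0]
ft_force: [0.2, -0.6, -0.5]
grip_width: 0.997
```

Run:
```python
from h import *
b=pw(-.031,0)
go(*b,.0733,PY-np.pi/2)
c=manip.calibration("wrist");im=manip.camera("wrist");cv2.imwrite("pics/w3.png",im)
for n,p in dict(head=[*b,.092],headback=[*pw(-.024,0),.092],headtopback=[*pw(-.024,0),.1015],brk=[*pw(-.06,0),.108],brkL=[*pw(-.06,.06),.108],brkR=[*pw(-.06,-.06),.108],pinL=[*pw(-.037,.086),.124],pinR=[*pw(-.037,-.086),.124],deckL=[*pw(.04,.09),.115]).items(): print(n,proj(c,p).round(1))
t=manip.camera("top")[160:400,100:400];cv2.imwrite("pics/t3.png",t)
```

```text
t 14.8 pos [ 0.5247 -0.138   0.2461] F [ 0.2 -0.6 -0.5] grip 0.997 j [ 0.6   0.18 -0.48  1.64  0.08  1.35 -1.37]
travel [  0.5  -1.2 172.8] dr [0.02 0.02 0.06]
head [[275.3 187.8]]
headback [[275.3 180.2]]
headtopback [[275.3 182.8]]
brk [[275.2 224.6]]
brkL [[206.7 224.5]]
brkR [[343.7 224.6]]
pinL [[169.3 205.1]]
pinR [[381.2 205.3]]
deckL [[158.1 106. ]]
```

View pics/w3.png

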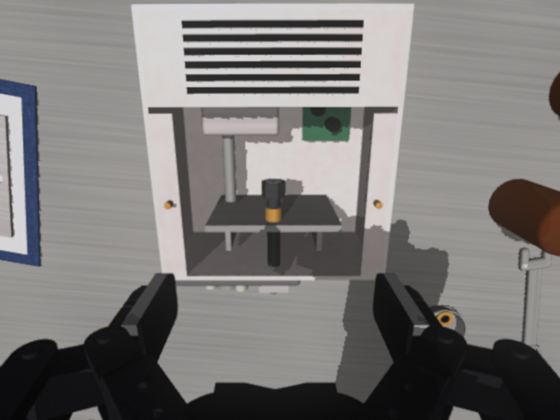

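The wrist view shows the bolt head at (273,190), the ferrule at (273,213), and the pins at (168,204) and (378,204). Everything sits about 1.5 mm further to +y than I modelled, so I'll shift tool x by −1 and descend.

>>> servo_tool(
  moves=[
    {"travel":[-1,-2,15],"dr":[0,0,0]},
    {"travel":[0,0,30],"dr":[0,0,0]},
    {"travel":[0,0,35],"dr":[0,0,0]},
    {"travel":[0,0,30],"dr":[0,0,0]},
    {"travel":[0,0,20],"dr":[0,0,0]},
    {"travel":[0,0,0],"dr":[0,0,0]},
  ],
)

```text
clock: 15.65
position: [0.5255, -0.1373, 0.1141]
ee_rot: [0.738, -0.674, -0.002, 0.001]
ft_force: [1.0, -0.5, 0.1]
grip_width: 1.0
```

```bash
sed -i 's/-.1355\]/-.1340]/' h.py
python3 - <<'E'
from h import *
b=pw(-.030,0)
go(*b,.0715,PY-np.pi/2)
c=manip.calibration("wrist");im=manip.camera("wrist");cv2.imwrite("pics/w4.png",im)
for n,p in dict(head=[*pw(-.031,0),.092],headtopback=[*pw(-.024,0),.1015],brk=[*pw(-.06,0),.108],brkL=[*pw(-.06,.06),.108],brkR=[*pw(-.06,-.06),.108]).items(): print(n,proj(c,p).round(1))
E
```

```text
t 15.65 pos [ 0.5255 -0.1373  0.1141] F [ 1.  -0.5  0.1] grip 1.0 j [ 0.58  0.29 -0.47  1.8   0.15  1.09 -1.42]
travel [-0.4 -1.6 42.6] dr [0.19 0.09 0.01]
head [[273.8 253.3]]
headtopback [[273.7 249. ]]
brk [[273.7 318.4]]
brkL [[157. 318.]]
brkR [[390.7 318.3]]
```

View pics/w4.png

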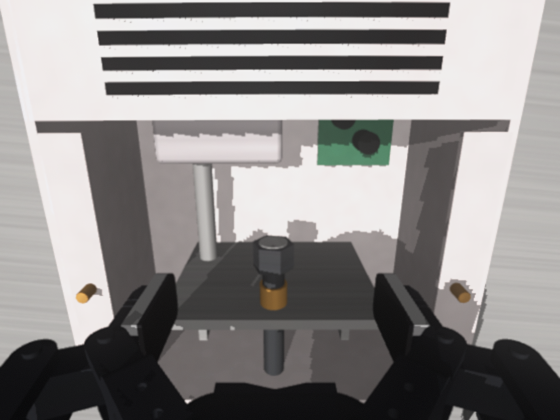

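The head is at (273,255) against a predicted (274,253), and the fingers straddle it evenly. I'll continue down and close gently.

>>> servo_tool(
  moves=[
    {"travel":[-0.5,-1.5,12],"dr":[0,0,0]},
    {"travel":[0,0,15],"dr":[0,0,0]},
    {"travel":[0,0,10],"dr":[0,0,0]},
    {"travel":[0,0,5],"dr":[0,0,0]},
    {"travel":[0,0,0],"dr":[0,0,0]},
  ],
)

```text
clock: 16.32
position: [0.5282, -0.1371, 0.074]
ee_rot: [0.738, -0.675, -0.0, 0.0]
ft_force: [-0.1, -0.7, -0.9]
grip_width: 1.001
```

>>> servo_tool(
  moves=[
    {"travel":[0,0,0],"dr":[0,0,0]},
    {"travel":[0,0,0],"dr":[0,0,0]},
    {"travel":[0,0,0],"dr":[0,0,0]},
    {"travel":[0,0,0],"dr":[0,0,0]},
    {"travel":[0,0,0],"dr":[0,0,0]},
    {"travel":[0,0,0],"dr":[0,0,0]},
    {"travel":[0,0,0],"dr":[0,0,0]},
    {"travel":[0,0,0],"dr":[0,0,0]},
  ],
  claw=1,
  squeeze=30,
)

```text
clock: 17.32
position: [0.5283, -0.1361, 0.0744]
ee_rot: [0.738, -0.675, -0.0, -0.0]
ft_force: [-1.4, 5.8, 1.9]
grip_width: 0.23
```

Run:
```python
from h import *
go(*pw(-.040,0),.0715,PY-np.pi/2);print(manip.get_obs()["torque"].round(2))
```

```text
t 17.32 pos [ 0.5283 -0.1361  0.0744] F [-1.4  5.8  1.9] grip 0.23 j [ 0.57  0.34 -0.46  1.83  0.18  1.01 -1.45]
travel [ 0.5 11.5  2.9] dr [ 0.    0.06 -0.03]
[ 1.13  0.24 -0.06]
```

Grip opening is 19.5 mm, so the jaws are on flats. I'll raise the squeeze and relieve the 1 mm side offset.

>>> servo_tool(
  moves=[
    {"travel":[-0.5,0,0],"dr":[0,0,0]},
    {"travel":[-0.5,0,0],"dr":[0,0,0]},
    {"travel":[0,0,0],"dr":[0,0,0]},
    {"travel":[0,0,0],"dr":[0,0,0]},
  ],
  squeeze=80,
)

```text
clock: 17.82
position: [0.5283, -0.1361, 0.0745]
ee_rot: [0.738, -0.675, 0.0, -0.0]
ft_force: [-1.4, 3.8, 5.4]
grip_width: 0.208
```

>>> servo_tool(
  moves=[
    {"travel":[0,1,0],"dr":[0,0,0]},
    {"travel":[0,2,0],"dr":[0,0,0]},
    {"travel":[0,2,0],"dr":[0,0,0]},
    {"travel":[0,2,0],"dr":[0,0,0]},
    {"travel":[0,1,0],"dr":[0,0,0]},
    {"travel":[0,0,0],"dr":[0,0,0]},
  ],
)

```text
clock: 18.58
position: [0.5211, -0.1368, 0.0746]
ee_rot: [0.738, -0.675, 0.001, -0.001]
ft_force: [5.2, 3.3, 0.6]
grip_width: 0.208
```

The spring is loading: +5.2 N after about 7.3 mm. I'll continue to the stop.

>>> servo_tool(
  moves=[
    {"travel":[0,1,0],"dr":[0,0,0]},
    {"travel":[0,1,0],"dr":[0,0,0]},
    {"travel":[0,0.5,0],"dr":[0,0,0]},
    {"travel":[0,0,0],"dr":[0,0,0]},
  ],
)

```text
clock: 19.08
position: [0.5189, -0.137, 0.0746]
ee_rot: [0.738, -0.675, 0.001, -0.001]
ft_force: [5.7, 3.2, -0.3]
grip_width: 0.207
```

>>> servo_tool(
  moves=[
    {"travel":[0,0.5,0],"dr":[0,0,0]},
    {"travel":[0,0.5,0],"dr":[0,0,0]},
    {"travel":[0,0,0],"dr":[0,0,0]},
  ],
)

```text
clock: 19.45
position: [0.5182, -0.1371, 0.0746]
ee_rot: [0.738, -0.675, 0.001, -0.001]
ft_force: [8.2, 4.1, -1.3]
grip_width: 0.207
```

>>> servo_tool(
  moves=[
    {"travel":[0,0.5,0],"dr":[0,0,0]},
    {"travel":[0,0.5,0],"dr":[0,0,0]},
    {"travel":[0,0.5,0],"dr":[0,0,0]},
    {"travel":[0,0,0],"dr":[0,0,0]},
    {"travel":[0,0,0],"dr":[0,0,0]},
  ],
)

```text
clock: 20.08
position: [0.5182, -0.137, 0.0747]
ee_rot: [0.738, -0.675, 0.002, -0.002]
ft_force: [15.8, 3.1, -8.4]
grip_width: 0.207
```

>>> servo_tool(
  moves=[
    {"travel":[0,0,0],"dr":[0,0,0]},
    {"travel":[0,0,0],"dr":[0,0,0]},
    {"travel":[0,0,0],"dr":[0,0,0]},
    {"travel":[0,0,0],"dr":[0,0,0]},
  ],
)

```text
clock: 20.58
position: [0.5182, -0.137, 0.0747]
ee_rot: [0.738, -0.675, 0.002, -0.002]
ft_force: [15.5, 3.8, -7.9]
grip_width: 0.207
```

Run:
```python
from h import *
go(*pw(-.041,0),.0715,PY-np.pi/2)
w=manip.camera("wrist");s=manip.camera("side")[200:350,150:350];t=manip.camera("top")[160:310,130:330]
cv2.imwrite("pics/f.png",np.vstack([np.hstack([cv2.resize(s,(400,300)),cv2.resize(t,(400,300))]),cv2.resize(w[130:410,80:480],(800,300))]))
```

```text
t 20.57 pos [ 0.5182 -0.137   0.0747] F [15.5  3.8 -7.9] grip 0.207 j [ 0.58  0.32 -0.47  1.86  0.17  1.   -1.44]
travel [0.5 2.3 3.2] dr [-0.37 -0.02 -0.04]
```

View pics/f.png

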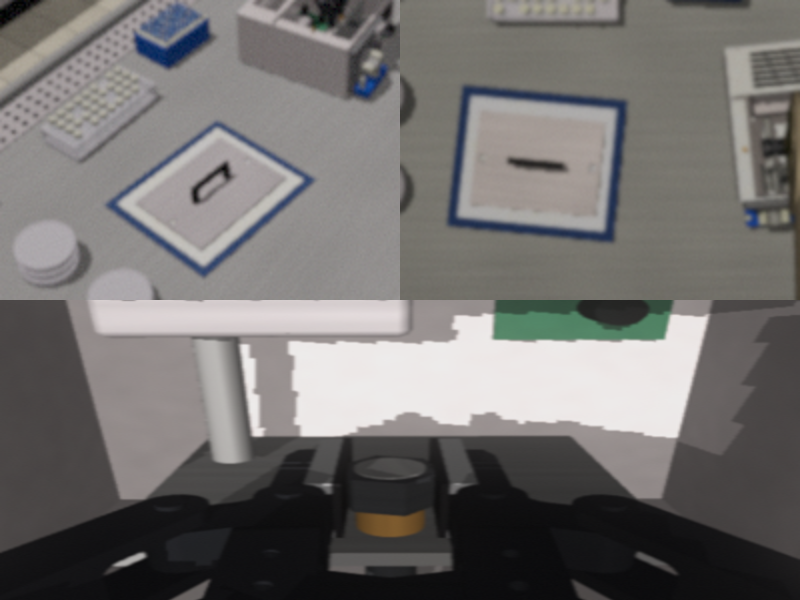

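The cover lies flat in the middle of the mat with its grip up. The head sits between the pads, directly against the brass ferrule. Extra pull raised the force from 8 to 15.5 N without any motion, so it is at the hard stop. Handing in.

```bash
python3 -c "
from workcell import manip
print(manip.hand_in());o=manip.get_obs();print(o['clock'],o['position'],o['ft_force'],o['grip_width'])"
```

```text
the job is handed in; nothing more can be done
None
the job is handed in; nothing more can be done
```

The cover is off the pump's pins and lying flat, grip upwards, inside the pad's blue edge. The bolt is drawn home and still held there at 80 N. The job was handed in at about 20.6 s; `hand_in()` gives no verdict, and I could take no readings after it.

**Cover:** it touched down on the pad with about 5 N. The final side and top pictures show it flat and centred.

**Bolt:** it travelled about 10.1 mm and then stopped. Pulling harder raised the force from 8 to 15.5 N with no further movement, and the last wrist picture shows the head against the ferrule. The opening settled from 19.5 to about 17.6 mm, consistent with the jaws sitting squarely on two flats. The bolt turned only as it squared itself to the jaws; I had no direct reading of its angle.

**Checks that disagreed:**
- The wrist pictures put the pump about 1.5 mm further to the robot's left than the top camera did; I corrected for this before gripping the bolt.
- Small side loads of about 4 N sideways and 8 N vertically remain on the wrist in the final hold.
- My first two move calls were refused for a missing turn value, so one picture was wasted; nothing moved.

The arm touched nothing else that I could see, though the last pictures do not show every item on the bench.

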